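# Send a foil-wrapped tip box down the roller track and lock it in the bay

## Task

Draw the stop pin up out of its bore in the middle of the roller track and hang it upright by its collar in the forked notch on the track's side. Then push the foil-wrapped tip box along the rollers, never lifting it off them, until it is fully home against the end stop of the bay, and swing the gate bar shut square across the track behind it. Leave the marker pen, the petri dish and the syringe where they lie.

Things in the scene. Friction and masses are not known exactly. Their poses are not given: they have to be found in the camera images.
- track: Fixed aluminium roller track, 375 (y) x 118 mm (x). Origin: on the table under its middle. +y: push direction, from the open infeed end (y = -185) to the inner face of the end stop (y = 180, 98 high). +x: side of the forked notch; -x: side of the gate hinge. Eleven free grey rollers, tops at z = 44. Rails: inner faces x = +-49, tops z = 62.
- tip_carton: Pipette-tip box wrapped in crumpled aluminium foil, 88 x 113 x 77 mm (x, y, z), about 0.35 kg, standing on the rollers at the infeed end. Origin: centre of its underside; its y runs along the track.
- stop_pin: Steel stop pin, loose, standing upright in the bore of the track's block so that it bars the way of the box. Origin: centre of its foot; z runs up the pin. Shank 10 mm in diameter and 80 mm long, then a collar 24 mm in diameter and 4 mm thick (z = 80 to 84), then a black grip 20 mm in diameter (z = 84 to 116). 28 mm of it are inside the bore. 80 g.
- notch (a point): Middle of the forked notch at its top face, 90 mm above the table (track x = 86, y = -30). The slot is 14 mm wide, runs along the track's x from 73 to 105, open at its outer end and above; the fork is 6 mm thick, 44 mm wide. A parked pin hangs with its collar on the fork, its foot 80 mm below this point. Axes as the track's.
- bay (a point): Where the centre of the box's underside is when the box touches the end stop in the middle of the bay, at the level of the roller tops (track x = 0, y = 123.5, z = 44 mm). Axes as the track's. Along the last 95 mm before the stop, cheeks 85 mm high with flared mouths narrow the way to 93 mm.
- gate_pivot (a point): On the gate's upright hinge axis, at the level of the bar's underside (68 mm above the table), outside the -x rail (at track x = -67.5, y = 56).
- gate_knob (a point): Middle of the upright black knob on the free end of the gate bar, the place to grip: 16 mm in diameter, 32 mm high (82 to 114 mm above the table). This point is 114 mm from the hinge axis and 102 mm above the table; it moves with the gate.
- gate (a joint): Gate: steel bar 12 x 12 mm, 122 mm long, underside 68 mm above the table, on an upright hinge with friction. 0: swung outward; 0.4: alongside the track; 1.97 rad (its stop): square across the track, shut. Grows counter-clockwise from above. Shut, it passes 5 mm behind a box fully home; the knob is 24 mm on the infeed side of the bar's middle line.
- marker: Marker pen lying on the table, 17 x 135 x 16 mm, beside the track. Bystander; origin: centre of its underside.
- petri: White lidded petri dish, 59 mm in diameter, 15 mm high, beside the bay. Bystander; origin: centre of its underside.
- syringe: Small syringe lying on the table, 25 x 85 x 16 mm, beside the track. Bystander; origin: centre of its underside.
- bore (a point): Centre of the bore's mouth in the steel block between two rollers, on the track's middle line (track x = 0, y = 10, z = 40 mm). Bore 12 mm wide, 28 mm deep.

How it is judged:
By the outcome, as a careful person would: the job done as asked, in the order asked, and still so for the second after the job is handed in, with the robot touching nothing.
It also fails if it takes over 64 s, if anything falls off the work surface, if the arm or the gripper's body presses on something with over 40 N, if the wrist force passes 120 N, or if a joint passes its speed limit or range.

## Robot

A 6-joint arm with a two-finger parallel gripper is mounted at the origin on a cart in front of the work surface, level with it; the furniture and walls round the work are solid. World frame = base frame: x ahead of the robot, y to its left, z up, the work surface at z = 0. Lengths are in m, angles in rad, forces in N, time in s.
With the tool pointing down it reaches from about 0.35 to 0.875 m from the base axis. Payload 4.2 kg.
Tool frame: the origin (TCP) lies where the fingers leave the gripper's body, on its centre line; the fingertips stand 70 mm ahead of it and the grasp point (between the pads) lies 51 mm ahead of it; z points along the fingers, y is the line along which they close (so a half turn about z gives the same grasp; the last joint's range is limited). The gripper opens to 87 mm and grips with 3 to 60 N. Pads are 19 mm wide; open, the fingers measure 117 mm over their backs; the gripper's body (75 mm by 190 mm) begins 51 mm behind the grasp point.
Start: joints at [-0.972, 0.385, 0.008, 0, -1.194, -0.259], TCP at [0.208, -0.589, 0.292] pointing down, gripper open.
Joint ranges: [-3.14, 3.14], [-1.21, 2.06], [-1.07, 1.41], [-3.16, 2.05], [-2.99, -0.16], [-3.1, 3.1]. Speed limits (rad/s): [2.79, 2.79, 3.14, 3.14, 3.14, 3.14].

## Interface

Orientations are given as a 3x3 rotation matrix whose columns are the frame's x, y, z axes.
In Python, from station import observe, get_image, order, regions_of gives the robot as it stands.
- The arm moves only by the tool arm_command, never from a script. Its argument "increments" is a list of rows, each an object with "travel": the shift along the tool's x, y, z as a fraction of full scale, a list of three; "rot": the turn, a rotation vector about the tool's x, y, z as a fraction of full scale, a list of three; "gripper": the opening, from -1 (shut) to 1 (fully open). In form: [{"travel": [tx, ty, tz], "rot": [ax, ay, az], "gripper": gripper}, ...]. A call has 1 to 12 rows; each row shifts and turns the commanded pose from where the row before left it, along the tool's axes as they then stand; what a row does not reach is not made up. Full scale, the value 1, is 3 cm for a shift and 0.1 rad for a turn. A row lasts 1/8 s, in which the tool goes at most 62.5 mm and 10.7 degrees, less where a joint would pass 70% of its speed; a pose out of reach is approached as far as the arm can. A call with a number of a shift or a turn outside -1 to 1 is refused whole. A call with a gripper value outside its range is refused whole. The fingers move at their own pace and stop on an object; the grip force is fixed at half the most. Time passes only in rows, so rows that do not move let the fingers close. It gives the time, the measured TCP pose, the force, the opening and the grip force at its end, in the units of the state.
- observe(): the state, without advancing time (a new reading comes with each control period).
- get_image(name): name is "scene" or "top"; returns a dict with "image" (480x640x3 uint8, red, green, blue), "K" (3x3 intrinsics, pixels), "pose" (4x4, takes a point from camera to world coordinates). Camera axes: x right, y up, looking along -z (the intrinsics and any distortion apply to the point x, -y, -z); pixel columns grow to the right and rows downward; lengths in m; the calibration is good to about 2 mm. A picture is of the moment at which its call begins. There is no depth.
- order.close_job(): hands the job in; it is judged then, once.
Trained networks look in the newest picture that a camera, given by its name, has taken for a name from the list of things; names that differ only in an ending like _2 or _b are one class to them, and where a whole thing is asked for, a point or a joint stands for the part that bears it (a point fixed in the world has none). Each returns a list of dicts, best first, with "p" (0 to 1); they miss things now and then, are a little off and sometimes report something else, mostly with a low value. They report only what shows in the picture. A call takes as long as a camera call.
- regions_of(camera, thing): "mask" (480x640 bool, what is visible of it) and "extent" ([left, top, width, height] in pixels, round what is visible of it).
The state is a dict: "t": time; "joint_positions": joint angles; "dq": joint speeds; "tau": joint torques, N m; "position": TCP position; "tcp_rot": TCP orientation; "contact_force": force on the tool from outside, world axes, zero at the start; "moment": the same for the moment, N m; "width": finger opening in m; "grip_force": force on a finger pad.
Only numpy, scipy, OpenCV 4.12 (cv2) and the standard library are available. Lean on these libraries where they do the work, as an engineer would, in place of code of your own. Each camera call takes 0.05 s, during which the arm holds its last target. There are 200 camera calls.

## Working session

There is one attempt and no reset: what is moved stays moved. The work goes in short steps, Python scripts to look and compute and a tool call to move; the robot and the scene stay as the last step left them, time stands still between calls to the robot, and variables do not carry over. Pictures are saved under pics/ and viewed, at most 10 in all, crops included, and the job is handed in when it is done.

Besides the shell and the picture viewer there is one more tool, called after "Call:" as name(argument=value, ...), one argument or row to a line, values as JSON. arm_command: Moves the arm, as the interface text tells. Its arguments: {"type":"object","properties":{"increments":{"type":"array","items":{"type":"object","properties":{"travel":{"type":"array","items":{"type":"number"}},"rot":{"type":"array","items":{"type":"number"}},"gripper":{"type":"number"}}}}},"required":["increments"]}

```bash
mkdir -p pics; ls
python3 - <<'E'
from station import *
import cv2,numpy as np
o=observe();print({k:np.round(v,3).tolist() for k,v in o.items()})
for c in("scene","top"):
    g=get_image(c);cv2.imwrite(f"pics/{c}0.png",g["image"][:,:,::-1]);print(c,g["K"],np.round(g["pose"],4),g.keys())
for c in("scene","top"):
  for t in("track","tip_carton","stop_pin","notch","gate","gate_knob","marker","petri","syringe"):
    try:
      for r in regions_of(c,t)[:2]:
        v,u=np.nonzero(r["mask"]);print(c,t,round(r["p"],2),r["extent"],u.mean().round(1),v.mean().round(1))
    except Exception as e:print(t,e)
E
```

```text
pics
{'t': 0.0, 'joint_positions': [-0.972, 0.386, 0.007, -0.001, -1.194, -0.259], 'dq': [0.001, -0.002, -0.001, 0.001, 0.0, 0.001], 'tau': [-0.001, -39.066, 18.74, 4.22, 0.011, -0.0], 'position': [0.208, -0.589, 0.291], 'tcp_rot': [[-0.943, -0.333, -0.001], [-0.333, 0.943, 0.002], [0.0, 0.002, -1.0]], 'contact_force': [0.287, -0.597, -0.672], 'moment': [0.032, -0.032, 0.039], 'grip_force': 0.0, 'width': 0.087}
scene [[531.68010532   0.         312.97921966]
 [  0.         531.68010532 224.08535897]
 [  0.           0.           1.        ]] [[ 0.4803  0.509  -0.7143 -0.0809]
 [-0.8771  0.2731 -0.3951 -0.508 ]
 [-0.0061  0.8163  0.5777  0.5807]
 [ 0.      0.      0.      1.    ]] dict_keys(['image', 'K', 'pose'])
top [[621.17952918   0.         315.36234998]
 [  0.         621.17952918 249.48046323]
 [  0.           0.           1.        ]] [[-0.0188  0.9981 -0.0581  0.4801]
 [-0.9997 -0.0196 -0.0127 -0.1758]
 [-0.0138  0.0579  0.9982  0.9376]
 [ 0.      0.      0.      1.    ]] dict_keys(['image', 'K', 'pose'])
scene track 0.96 [207.9, 186.9, 241.9, 165.1] 308.2 263.6
scene track 0
[... 255 characters left out ...]
 93.2, 37.7] 361.2 350.9
scene petri 0.73 [259.7, 249.9, 70.0, 52.1] 299.2 275.8
scene syringe 0.57 [444.5, 277.4, 11.7, 7.3] 450.6 280.7
top track 0.71 [199.6, 192.7, 275.6, 166.2] 317.8 268.2
top tip_carton 0.94 [377.8, 236.9, 89.7, 67.1] 422.3 270.6
top stop_pin 0.63 [329.5, 259.6, 17.2, 15.4] 334.9 266.8
top stop_pin 0.39 [204.5, 190.8, 270.9, 167.1] 317.7 268.8
top notch 0.75 [202.1, 190.2, 272.6, 166.3] 317.6 268.5
top gate 0.62 [295.3, 310.6, 88.8, 45.7] 346.5 328.0
top gate_knob 0.97 [290.9, 305.9, 97.3, 54.8] 346.2 327.8
top marker 0.77 [381.1, 338.7, 89.0, 12.1] 425.9 344.2
top petri 0.97 [229.2, 173.8, 44.4, 40.0] 253.0 193.2
top syringe 0.84 [419.0, 200.1, 51.8, 12.0] 445.6 206.0
```

View pics/scene0.png

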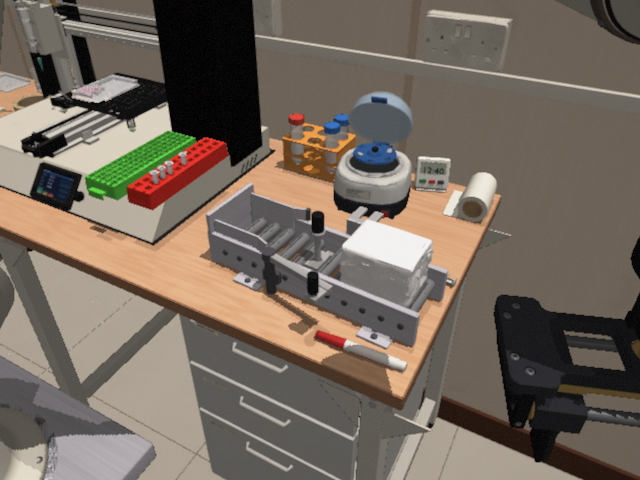

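View pics/top0.png

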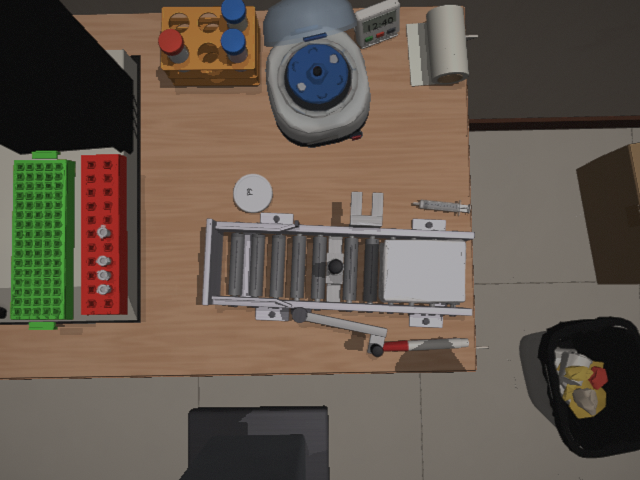

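```bash
cat > h.py <<'E'
import numpy as np
from station import *
import cv2
def ray(g,u,v):
    P=g["pose"];K=g["K"];d=P[:3,:3]@np.array([(u-K[0,2])/K[0,0],-(v-K[1,2])/K[1,1],-1]);return P[:3,3],d
def at(g,u,v,z):
    c,d=ray(g,u,v);return c+d*(z-c[2])/d[2]
def proj(g,p):
    P=g["pose"];K=g["K"];q=P[:3,:3].T@(np.asarray(p,float)-P[:3,3]);return np.array([K[0,2]+K[0,0]*q[0]/-q[2],K[1,2]+K[1,1]*q[1]/q[2]])
def crop(g,x0,y0,w,h,s,f):
    cv2.imwrite(f,cv2.resize(g["image"][y0:y0+h,x0:x0+w,::-1],None,fx=s,fy=s,interpolation=cv2.INTER_CUBIC))
E
python3 - <<'E'
from h import *
g=get_image("top");crop(g,195,170,285,200,2.8,"pics/c1.png")
print(at(g,335,266.5,.128),at(g,299.5,314.5,.08),at(g,376,350,.114))
g=get_image("scene");crop(g,200,180,260,195,3,"pics/c2.png")
E
```

```text
[ 0.50455403 -0.19071641  0.128     ] [ 0.4409426  -0.14144148  0.08      ] [ 0.39422492 -0.24255506  0.114     ]
```

View pics/c1.png

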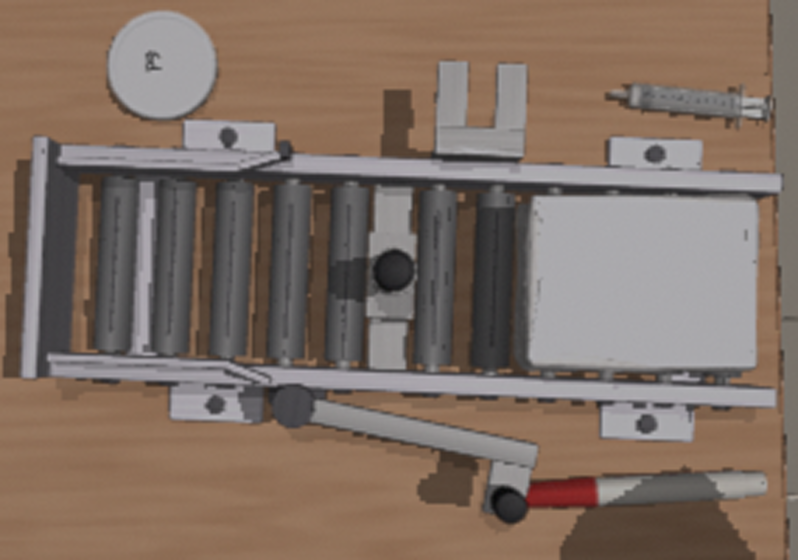

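View pics/c2.png

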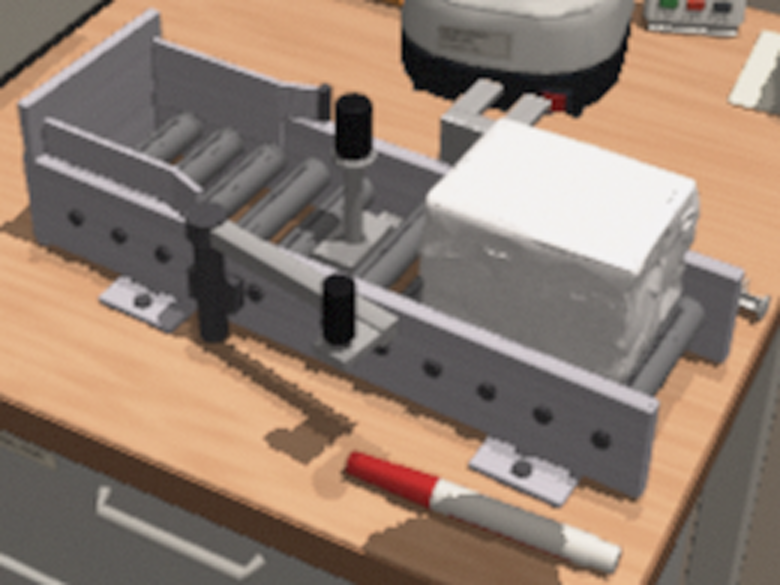

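```bash
cat > fit.py <<'E'
from h import *
from scipy.optimize import least_squares
g=get_image("top");s=get_image("scene")
c=lambda u,v:((u+.5)/2.8+195-.5,(v+.5)/2.8+170-.5)
c2=lambda u,v:((u+.5)/3+200-.5,(v+.5)/3+180-.5)
T=[((0,10,128),g,c(394,270),2),((64,-30,90),g,None,0),
((105,-8,90),g,c(438,62),1),((105,-52,90),g,c(527,64),1),((105,-23,90),g,c(467,62),1),((105,-37,90),g,c(497,64),1),((73,-30,90),g,c(482,128),1),
((59,180,98),g,c(48,137),1),((-59,180,98),g,c(35,377),1),
((49,-185,62),g,c(781,190),.5),((-49,-185,62),g,c(775,389),.5),((0,10,128),s,c2(353,97),1)]
T=[t for t in T if t[2]]
def w(p,q): 
    a=p[2];q=np.array(q)/1000;return np.array([p[0]+np.cos(a)*q[0]-np.sin(a)*q[1],p[1]+np.sin(a)*q[0]+np.cos(a)*q[1],q[2]])
f=lambda p:np.concatenate([k*(proj(i,w(p,q))-m) for q,i,m,k in T])
r=least_squares(f,[.5,-.2,0],loss="soft_l1")
if __name__=="__main__":
    print(r.x);print(f(r.x).reshape(-1,2).round(1))
    p=r.x
    for n,q in dict(pin=(0,10,128),notch=(86,-30,90),bay=(0,123.5,44),piv=(-67.5,56,80)).items():print(n,w(p,q).round(4))
    k=at(g,*c(508,504),.114);d=k-w(p,(-67.5,56,0));print("knob",k,"piv img",at(g,*c(294,405),.085),np.hypot(*d[:2]),"ang",np.arctan2(d[1],d[0])-p[2])
    for uv in[(530,197),(757,197),(756,370),(524,368)]:
        q=at(g,*c(*uv),.121);a=p[2];e=q[:2]-p[:2];print("box",q.round(4),"track",np.cos(a)*e[0]+np.sin(a)*e[1],-np.sin(a)*e[0]+np.cos(a)*e[1])
E
python3 fit.py
```

```text
[ 0.50433507 -0.20105312 -0.06259413]
[[-0.3  0.2]
 [-0.  -0.6]
 [ 0.2  0. ]
 [ 0.5 -0.1]
 [ 0.  -0.4]
 [-0.6 -0.3]
 [ 0.  -0.4]
 [ 0.   0.7]
 [ 0.3  0.7]
 [ 0.4  0. ]
 [-0.3  2. ]]
pin [ 0.505  -0.1911  0.128 ]
notch [ 0.5883 -0.2364  0.09  ]
bay [ 0.5121 -0.0778  0.044 ]
piv [ 0.4405 -0.1409  0.08  ]
knob [ 0.39464153 -0.24270593  0.114     ] piv img [ 0.44140961 -0.14189039  0.085     ] 0.1116086154825152 ang -1.931335878526425
box [ 0.5383 -0.256   0.121 ] track 0.03738239677261328 -0.05268318351916485
box [ 0.5362 -0.3623  0.121 ] track 0.04192634552109345 -0.15893729832702316
box [ 0.4554 -0.3592  0.121 ] track -0.038975198789014495 -0.16088759658335838
box [ 0.4583 -0.2512  0.121 ] track -0.04280981425302524 -0.052878809874242226
```

```bash
cat > plan.py <<'E'
from h import *
TX,TY,TA=.5043,-.2011,-.0626
def tw(x,y): c,s=np.cos(TA),np.sin(TA);return np.array([TX+(c*x-s*y)/1e3,TY+(s*x+c*y)/1e3])
def wt(p): c,s=np.cos(TA),np.sin(TA);e=np.array(p[:2])-[TX,TY];return np.array([c*e[0]+s*e[1],-s*e[0]+c*e[1]])*1e3
def st(): 
    o=observe();R=np.array(o["tcp_rot"]);return o,np.array(o["position"]),R
def psi(R): return np.arctan2(R[1,1],R[0,1])
def go(*ways,psi_t=None):
    "ways: (track x mm, y mm, world z of TCP m); rotation first, then straight legs"
    o,p,R=st();a=psi(R)
    print("t",round(o["t"],2),"track",wt(p).round(1),"z",p[2].round(4),"psi",np.degrees(a).round(1),"tilt",R[:2,2].round(4),"F",np.round(o["contact_force"],1),"w",round(o["width"],4),"j6",round(o["joint_positions"][5],2))
    if psi_t is not None:
        d=(np.radians(psi_t)-a+np.pi)%(2*np.pi)-np.pi;print("rot z total",round(-d*10,2));a+=d
    for x,y,z in ways:
        q=np.array([*tw(x,y),z]);d=q-p;X=np.array([-np.sin(a),np.cos(a),0]);Y=np.array([np.cos(a),np.sin(a),0])
        v=np.array([d@X,d@Y,-d[2]])/.03;n=int(np.ceil(abs(v).max()));print("leg total",v.round(2),"n",n,"each",(v/max(n,1)).round(3));p=q
E
python3 -c "
from plan import *
go((0,10,.26),(0,10,.169),psi_t=86.4)"
```

```text
t 1.2 track [-271.1 -405.9] z 0.2922 psi 109.5 tilt [-0.  0.] F [-0.2  0.1  0.5] w 0.0868 j6 -0.26
rot z total 4.03
leg total [-9.03 13.87  1.07] n 14 each [-0.645  0.99   0.077]
leg total [0.   0.   3.03] n 4 each [0.    0.    0.758]
```

Call:
arm_command(
  increments=[
    {"rot": [0, 0, 1], "travel": [0, 0, 0], "gripper": 1},
    {"rot": [0, 0, 1], "travel": [0, 0, 0], "gripper": 1},
    {"rot": [0, 0, 1], "travel": [0, 0, 0], "gripper": 1},
    {"rot": [0, 0, 1], "travel": [0, 0, 0], "gripper": 1},
    {"rot": [0, 0, 0.03], "travel": [-0.6, 0.9, 0], "gripper": 0.5},
    {"rot": [0, 0, 0], "travel": [-0.6, 0.9, 0], "gripper": 0.2},
    {"rot": [0, 0, 0], "travel": [-0.6, 0.9, 0], "gripper": 0.2},
    {"rot": [0, 0, 0], "travel": [-0.6, 0.9, 0], "gripper": 0.2},
    {"rot": [0, 0, 0], "travel": [-0.6, 0.9, 0], "gripper": 0.2},
    {"rot": [0, 0, 0], "travel": [-0.6, 0.9, 0], "gripper": 0.2},
    {"rot": [0, 0, 0], "travel": [-0.6, 0.9, 0], "gripper": 0.2},
    {"rot": [0, 0, 0], "travel": [-0.6, 0.9, 0], "gripper": 0.2},
  ],
)

```text
t: 2.7
position: [0.3662, -0.3818, 0.2924]
tcp_rot: [[-0.998, 0.063, 0.0], [0.063, 0.998, -0.0], [-0.0, -0.0, -1.0]]
contact_force: [-0.3, 0.1, 0.2]
width: 0.0519
grip_force: 0.0
```

```bash
python3 -c "
from plan import *
go((0,10,.26),(0,10,.169),psi_t=86.4)"
```

```text
t 2.7 track [-126.5 -189. ] z 0.2924 psi 86.4 tilt [ 0.0004 -0.0003] F [-0.3  0.1  0.2] w 0.0519 j6 -1.13
rot z total -0.0
leg total [-4.22  6.63  1.08] n 7 each [-0.602  0.948  0.154]
leg total [0.   0.   3.03] n 4 each [0.    0.    0.758]
```

Call:
arm_command(
  increments=[
    {"rot": [0, 0, 0], "travel": [-0.6, 0.94, 0.15], "gripper": 0.2},
    {"rot": [0, 0, 0], "travel": [-0.6, 0.95, 0.15], "gripper": 0.2},
    {"rot": [0, 0, 0], "travel": [-0.6, 0.95, 0.15], "gripper": 0.2},
    {"rot": [0, 0, 0], "travel": [-0.6, 0.95, 0.15], "gripper": 0.2},
    {"rot": [0, 0, 0], "travel": [-0.6, 0.95, 0.15], "gripper": 0.2},
    {"rot": [0, 0, 0], "travel": [-0.6, 0.95, 0.15], "gripper": 0.2},
    {"rot": [0, 0, 0], "travel": [-0.62, 0.94, 0.15], "gripper": 0.2},
    {"rot": [0, 0, 0], "travel": [0, 0, 0.75], "gripper": 0.2},
    {"rot": [0, 0, 0], "travel": [0, 0, 0.75], "gripper": 0.2},
    {"rot": [0, 0, 0], "travel": [0, 0, 0.75], "gripper": 0.2},
    {"rot": [0, 0, 0], "travel": [0, 0, 0.78], "gripper": 0.2},
  ],
)

```text
t: 4.08
position: [0.5047, -0.1922, 0.1694]
tcp_rot: [[-0.998, 0.063, 0.001], [0.063, 0.998, -0.0], [-0.001, -0.0, -1.0]]
contact_force: [0.3, -0.8, -0.4]
width: 0.0522
grip_force: 0.0
```

```bash
python3 -c "
from plan import *
go((0,10,.169))
g=get_image('scene');crop(g,220,110,200,150,4,'pics/c3.png')"
```

```text
t 4.08 track [-0.1  9. ] z 0.1694 psi 86.4 tilt [ 0.0008 -0.0002] F [ 0.3 -0.8 -0.4] w 0.0522 j6 -1.57
leg total [-0.    0.03  0.01] n 1 each [-0.004  0.035  0.014]
```

View pics/c3.png

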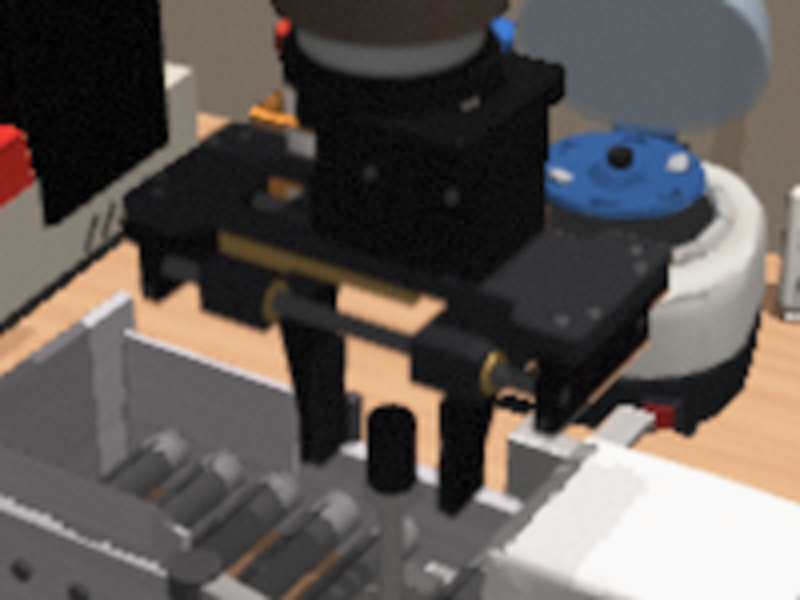

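The fingers straddle the black grip (crop x ≈ 391, fingers at 320 and 465), with their tips just above the collar. Next I close on it.

Call:
arm_command(
  increments=[
    {"rot": [0, 0, 0], "travel": [0, 0.03, 0], "gripper": -0.3},
    {"rot": [0, 0, 0], "travel": [0, 0, 0], "gripper": -1},
    {"rot": [0, 0, 0], "travel": [0, 0, 0], "gripper": -1},
    {"rot": [0, 0, 0], "travel": [0, 0, 0], "gripper": -1},
    {"rot": [0, 0, 0], "travel": [0, 0, 0], "gripper": -1},
    {"rot": [0, 0, 0], "travel": [0, 0, 0], "gripper": -1},
    {"rot": [0, 0, 0], "travel": [0, 0, 0], "gripper": -1},
    {"rot": [0, 0, 0], "travel": [0, 0, 0], "gripper": -1},
  ],
)

```text
t: 5.12
position: [0.505, -0.1914, 0.1704]
tcp_rot: [[-0.998, 0.063, 0.001], [0.063, 0.998, -0.0], [-0.001, -0.0, -1.0]]
contact_force: [0.1, 0.8, 4.5]
width: 0.0192
grip_force: 30.0
```

```bash
python3 -c "
from plan import *
go((0,10,.262),(86,-30,.262))"
```

```text
t 5.12 track [0.1 9.7] z 0.1704 psi 86.4 tilt [ 0.0013 -0.0004] F [0.1 0.8 4.5] w 0.0192 j6 -1.57
leg total [ 0.    0.01 -3.05] n 4 each [ 0.001  0.002 -0.763]
leg total [-2.87 -1.33 -0.  ] n 3 each [-0.956 -0.444 -0.   ]
```

Call:
arm_command(
  increments=[
    {"rot": [0, 0, 0], "travel": [0, 0, -0.3], "gripper": -1},
    {"rot": [0, 0, 0], "travel": [0, 0, -0.5], "gripper": -1},
    {"rot": [0, 0, 0], "travel": [0, 0, -0.75], "gripper": -1},
    {"rot": [0, 0, 0], "travel": [0, 0, -0.75], "gripper": -1},
    {"rot": [0, 0, 0], "travel": [0, 0, -0.75], "gripper": -1},
    {"rot": [0, 0, 0], "travel": [-0.4, -0.18, 0], "gripper": -1},
    {"rot": [0, 0, 0], "travel": [-0.57, -0.27, 0], "gripper": -1},
    {"rot": [0, 0, 0], "travel": [-0.7, -0.32, 0], "gripper": -1},
    {"rot": [0, 0, 0], "travel": [-0.7, -0.32, 0], "gripper": -1},
    {"rot": [0, 0, 0], "travel": [-0.5, -0.24, 0], "gripper": -1},
    {"rot": [0, 0, 0], "travel": [0, 0, 0], "gripper": -1},
  ],
)

```text
t: 6.5
position: [0.5885, -0.2371, 0.2592]
tcp_rot: [[-0.998, 0.064, -0.003], [0.064, 0.998, 0.001], [0.003, 0.001, -1.0]]
contact_force: [-1.0, 0.2, -0.7]
width: 0.0189
grip_force: 30.0
```

```bash
python3 -c "
from plan import *
go((86,-30,.176))
g=get_image('scene');crop(g,260,130,160,120,5,'pics/c4.png')
R=[proj(g,[*tw(86,-30),z]) for z in(.09,.104,.184)];print(R,[((r-[260,130])*5).round() for r in R])"
```

```text
t 6.5 track [ 86.3 -30.7] z 0.2592 psi 86.3 tilt [-0.0028  0.0007] F [-1.   0.2 -0.7] w 0.0189 j6 -1.51
leg total [0.01 0.02 2.77] n 3 each [0.003 0.007 0.925]
[array([365.72370739, 215.35205247]), array([366.16695712, 208.21037555]), array([368.86868031, 164.67998417])] [array([529., 427.]), array([531., 391.]), array([544., 173.])]
```

View pics/c4.png

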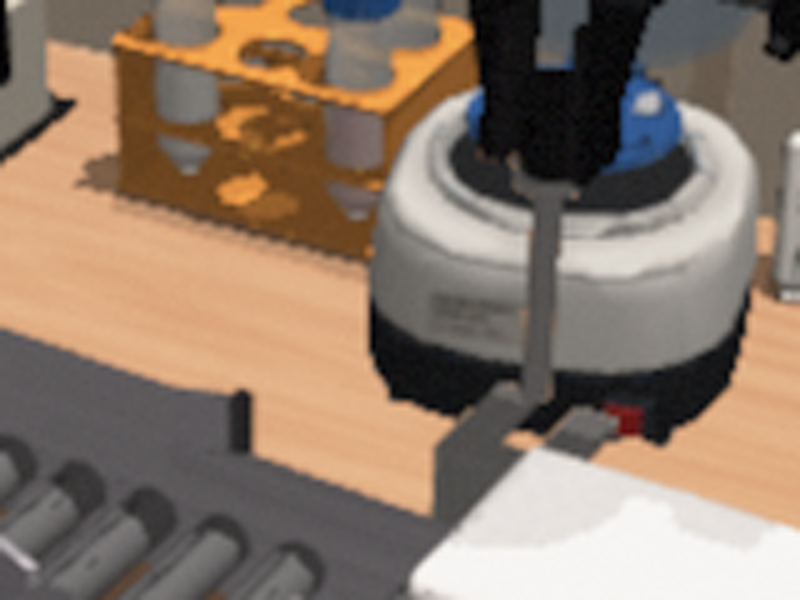

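```bash
python3 -c "
from plan import *
g=get_image('scene');I=g['image'].astype(int)
for r in(172,178,184,190,196,202,206):print(r,I[r,360:378].sum(1)//3)
o,p,R=st();f=p[2]-.158
for z in(f,f+.08):print('axis',proj(g,[p[0],p[1],z]))
for q in[(105,-8),(105,-23),(105,-37),(105,-52),(73,-23),(73,-37)]:print(q,((proj(g,[*tw(*q),.09])+.5-[200,180])*3-.5).round(1), proj(g,[*tw(*q),.09]).round(1))
for r in(201,203,205,207,209,211,213):print(r,I[r,350:390].sum(1)//3)
"
```

```text
172 [182 178 173 164 153 126  88  78  82  83  82  89  89  84  82  83  83  82]
178 [203 198 197 197 196 148  76  81  83  83  83 154 194 195 195 196 196 196]
184 [152 153 149 146 143 114  79  83  82  81  79 122 159 167 166 171 173 184]
190 [ 99 104 105 108 104  89  80  84  83  84  98 119 126 128 129 127 128 129]
196 [104 109 111 111  94  78  83  84  84  79 103 121 123 125 125 125 126 126]
202 [ 63  75  75 104 104  80  83  85  84  92 113 123 123 124 123 124 123 124]
206 [71 79 81 89 91 81 84 84 81 57 22 20 22 23 28 26 26 28]
axis [365.97192727 209.45123972]
axis [368.6608046  166.02000145]
(105, -8) [479.   79.1] [359.3 206. ]
(105, -23) [502.9  86.9] [367.3 208.6]
(105, -37) [525.5  94.3] [374.8 211.1]
(105, -52) [550.1 102.3] [383.  213.8]
(73, -23) [475.5 114.7] [358.2 217.9]
(73, -37) [498.5 122.5] [365.8 220.5]
201 [ 30  31  35  43  45  64  84  94  96  96 102 108 107 116 102  81  84  86
  81  93 114 123 124 124 123 124 125 125 125 126 124 125 127 126 128 128
 128 128 130 131]
203 [ 21  19  20  21  21  21  25  26  27  29  31  33  32  88 100  80  85  83
  80  96 106 102 100 102 105 106 108 112 115 114 119 125 124 119 116 116
 113 110 110 111]
205 [20 21 20 21 18 25 18 17 13 20 20 23 19 74 91 83 84 84 80 60 22 26 26 30
 33 34 33 35 33 37 35 35 33 30 32 30 35 35 30 29]
207 [ 19  18  19  20  21  19  20  19  55  93 106 112 113 101  87  82  85  84
  81  57  21  23  20  17  20  22  19  23  24  22  25  20  23  22  23  24
  25  23  25  21]
209 [ 20  19  19  21  19  19  40  67  83  92 101 105 105  97  86  84  84  84
  74  45  22  24  20  25  22  22  22  19  23  25  28  34  35  33  31  30
  30  32  32  28]
211 [17 18 17 62 69 68 78 76 78 77 76 77 77 88 98 83 67 40 17 19 22 24 19 21
 63 79 76 83 61 23 32 52 58 51 52 55 52 49 45 40]
213 [ 89  68  98  95  76  78  79  78  76  78  78  78  78  76  64  40  20  19
  21  20  18  23  62 103 113 106 106 104 104 109 115  99  98  86  48  49
  48  44  40  31]
```

Call:
arm_command(
  increments=[
    {"rot": [0, 0, 0], "travel": [0, 0.025, 0], "gripper": -1},
    {"rot": [0, 0, 0], "travel": [0, 0, 0.3], "gripper": -1},
    {"rot": [0, 0, 0], "travel": [0, 0, 0.3], "gripper": -1},
    {"rot": [0, 0, 0], "travel": [0, 0, 0.3], "gripper": -1},
    {"rot": [0, 0, 0], "travel": [0, 0, 0.3], "gripper": -1},
    {"rot": [0, 0, 0], "travel": [0, 0, 0.3], "gripper": -1},
  ],
)

```text
t: 7.35
position: [0.588, -0.2358, 0.2156]
tcp_rot: [[-0.998, 0.063, -0.0], [0.063, 0.998, 0.0], [0.0, 0.0, -1.0]]
contact_force: [0.6, -0.2, -1.3]
width: 0.0193
grip_force: 30.0
```

```bash
python3 -c "
from plan import *
go((86,-30,.169))"
```

```text
t 7.35 track [ 85.7 -29.4] z 0.2156 psi 86.4 tilt [-0.0002  0.    ] F [ 0.6 -0.2 -1.3] w 0.0193 j6 -1.51
leg total [-0.01 -0.02  1.55] n 2 each [-0.005 -0.01   0.777]
```

Call:
arm_command(
  increments=[
    {"rot": [0, 0, 0], "travel": [0, -0.02, 0.4], "gripper": -1},
    {"rot": [0, 0, 0], "travel": [0, 0, 0.4], "gripper": -1},
    {"rot": [0, 0, 0], "travel": [0, 0, 0.4], "gripper": -1},
    {"rot": [0, 0, 0], "travel": [0, 0, 0.2], "gripper": -1},
    {"rot": [0, 0, 0], "travel": [0, 0, 0.1], "gripper": -1},
    {"rot": [0, 0, 0], "travel": [0, 0, 0], "gripper": -1},
  ],
)

```text
t: 8.1
position: [0.5881, -0.2364, 0.1714]
tcp_rot: [[-0.998, 0.063, 0.0], [0.063, 0.998, -0.0], [-0.0, -0.0, -1.0]]
contact_force: [0.5, -0.1, -1.0]
width: 0.0193
grip_force: 30.0
```

```bash
python3 -c "
from plan import *
go((86,-30,.168))"
```

```text
t 8.1 track [ 85.9 -30. ] z 0.1714 psi 86.4 tilt [ 0.0001 -0.0001] F [ 0.5 -0.1 -1. ] w 0.0193 j6 -1.51
leg total [-0.    0.    0.11] n 1 each [-0.005  0.     0.113]
```

Call:
arm_command(
  increments=[
    {"rot": [0, 0, 0], "travel": [0, 0, 0.04], "gripper": -1},
    {"rot": [0, 0, 0], "travel": [0, 0, 0.04], "gripper": -1},
    {"rot": [0, 0, 0], "travel": [0, 0, 0.0], "gripper": -1},
  ],
)

```text
t: 8.48
position: [0.588, -0.2364, 0.169]
tcp_rot: [[-0.998, 0.063, 0.0], [0.063, 0.998, 0.0], [-0.0, 0.0, -1.0]]
contact_force: [-0.7, 0.3, -0.9]
width: 0.0193
grip_force: 30.0
```

Call:
arm_command(
  increments=[
    {"rot": [0, 0, 0], "travel": [0, 0, 0.04], "gripper": -1},
    {"rot": [0, 0, 0], "travel": [0, 0, 0.0], "gripper": -1},
  ],
)

```text
t: 8.72
position: [0.5881, -0.2364, 0.1685]
tcp_rot: [[-0.998, 0.063, 0.001], [0.063, 0.998, -0.0], [-0.001, -0.0, -1.0]]
contact_force: [-1.7, 0.0, 3.9]
width: 0.0191
grip_force: 30.0
```

Call:
arm_command(
  increments=[
    {"rot": [0, 0, 0], "travel": [0, 0, 0], "gripper": -0.4},
    {"rot": [0, 0, 0], "travel": [0, 0, 0], "gripper": -0.2},
    {"rot": [0, 0, 0], "travel": [0, 0, 0], "gripper": 0},
    {"rot": [0, 0, 0], "travel": [0, 0, 0], "gripper": 0},
    {"rot": [0, 0, 0], "travel": [0, 0, -0.3], "gripper": 0},
    {"rot": [0, 0, 0], "travel": [0, 0, -0.5], "gripper": 0},
    {"rot": [0, 0, 0], "travel": [0, 0, -0.8], "gripper": 0},
    {"rot": [0, 0, 0], "travel": [0, 0, -0.9], "gripper": 0},
  ],
)

```text
t: 9.72
position: [0.588, -0.2365, 0.2446]
tcp_rot: [[-0.998, 0.063, 0.001], [0.063, 0.998, -0.0], [-0.001, -0.0, -1.0]]
contact_force: [0.5, 0.2, -0.5]
width: 0.0435
grip_force: 0.0
```

```bash
python3 -c "
from plan import *
go((0,-200,.245),(0,-200,.145))
go((0,-200,.245),(0,-200,.145),psi_t=176.4)
g=get_image('scene');crop(g,260,130,200,150,4,'pics/c5.png')"
```

```text
t 9.72 track [ 85.8 -30.1] z 0.2446 psi 86.4 tilt [ 0.0009 -0.0003] F [ 0.5  0.2 -0.5] w 0.0435 j6 -1.51
leg total [ 2.86 -5.67 -0.01] n 6 each [ 0.476 -0.944 -0.002]
leg total [0.   0.   3.33] n 4 each [0.    0.    0.833]
t 9.72 track [ 85.8 -30.1] z 0.2446 psi 86.4 tilt [ 0.0009 -0.0003] F [ 0.5  0.2 -0.5] w 0.0435 j6 -1.51
rot z total -15.71
leg total [ 5.67  2.86 -0.01] n 6 each [ 0.944  0.476 -0.002]
leg total [0.   0.   3.33] n 4 each [0.    0.    0.833]
```

View pics/c5.png

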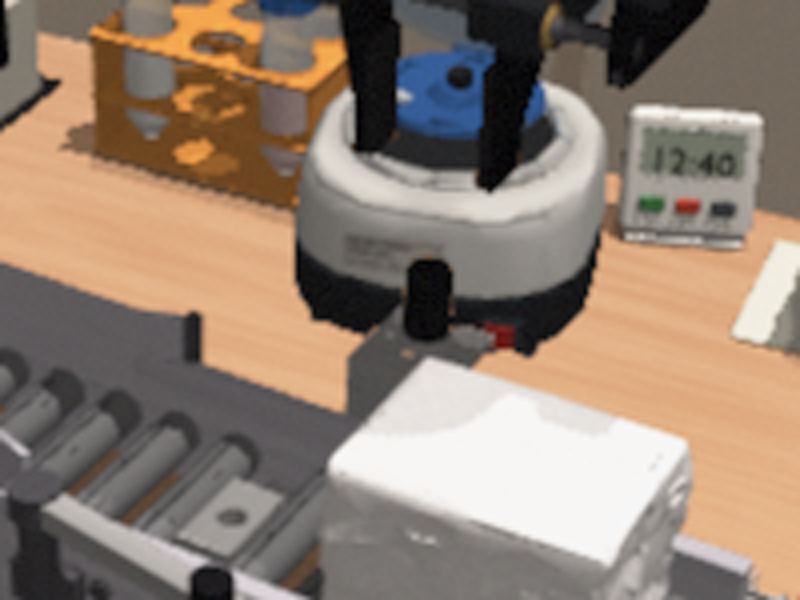

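The pin hangs upright in the fork at crop (428,300), and the bore at (232,515) is empty. Next I move behind the box.

Call:
arm_command(
  increments=[
    {"rot": [0, 0, 0], "travel": [0.47, -0.94, 0], "gripper": 0},
    {"rot": [0, 0, 0], "travel": [0.48, -0.94, 0], "gripper": 0},
    {"rot": [0, 0, 0], "travel": [0.48, -0.95, 0], "gripper": 0},
    {"rot": [0, 0, 0], "travel": [0.48, -0.95, 0], "gripper": 0},
    {"rot": [0, 0, 0], "travel": [0.48, -0.95, 0], "gripper": 0},
    {"rot": [0, 0, 0], "travel": [0.47, -0.94, 0], "gripper": 0},
    {"rot": [0, 0, -1], "travel": [0, 0, 0], "gripper": 0},
    {"rot": [0, 0, -1], "travel": [0, 0, 0], "gripper": 0},
    {"rot": [0, 0, -1], "travel": [0, 0, 0], "gripper": 0},
    {"rot": [0, 0, -1], "travel": [0, 0, 0], "gripper": 0},
    {"rot": [0, 0, -1], "travel": [0, 0, 0], "gripper": 0},
    {"rot": [0, 0, -1], "travel": [0, 0, 0], "gripper": 0},
  ],
)

```text
t: 11.28
position: [0.4918, -0.4009, 0.2439]
tcp_rot: [[-0.858, -0.514, 0.001], [-0.514, 0.858, -0.001], [-0.001, -0.001, -1.0]]
contact_force: [0.1, 0.1, 0.3]
width: 0.0434
grip_force: 0.0
```

Call:
arm_command(
  increments=[
    {"rot": [0, 0, -1], "travel": [0, 0, 0], "gripper": 0},
    {"rot": [0, 0, -1], "travel": [0, 0, 0], "gripper": 0},
    {"rot": [0, 0, -1], "travel": [0, 0, 0], "gripper": 0},
    {"rot": [0, 0, -1], "travel": [0, 0, 0], "gripper": 0},
    {"rot": [0, 0, -1], "travel": [0, 0, 0], "gripper": 0},
    {"rot": [0, 0, -1], "travel": [0, 0, 0], "gripper": 0},
    {"rot": [0, 0, -1], "travel": [0, 0, 0], "gripper": 0},
    {"rot": [0, 0, -1], "travel": [0, 0, 0], "gripper": 0},
    {"rot": [0, 0, -1], "travel": [0, 0, 0], "gripper": 0},
    {"rot": [0, 0, -0.7], "travel": [0, 0, 0], "gripper": 0},
  ],
)

```text
t: 12.52
position: [0.4918, -0.4009, 0.244]
tcp_rot: [[-0.061, -0.998, 0.001], [-0.998, 0.061, -0.001], [0.001, -0.001, -1.0]]
contact_force: [0.3, 0.3, 1.0]
width: 0.0433
grip_force: 0.0
```

```bash
python3 -c "
from plan import *
go((0,-200,.145),(0,57,.145),psi_t=176.4)"
```

```text
t 12.53 track [   0.  -200.2] z 0.244 psi 176.5 tilt [ 0.0014 -0.0009] F [0.3 0.3 1. ] w 0.0433 j6 0.37
rot z total 0.01
leg total [-0.01  0.    3.3 ] n 4 each [-0.001  0.     0.825]
leg total [-8.57  0.   -0.  ] n 9 each [-0.952  0.    -0.   ]
```

Call:
arm_command(
  increments=[
    {"rot": [0, 0, 0], "travel": [0, 0, 0.9], "gripper": 0},
    {"rot": [0, 0, 0], "travel": [0, 0, 0.9], "gripper": 0},
    {"rot": [0, 0, 0], "travel": [0, 0, 0.9], "gripper": 0},
    {"rot": [0, 0, 0], "travel": [0, 0, 0.6], "gripper": 0},
    {"rot": [0, 0, 0], "travel": [-0.5, 0, 0], "gripper": 0},
    {"rot": [0, 0, 0], "travel": [-0.2, 0, 0], "gripper": 0},
    {"rot": [0, 0, 0], "travel": [-0.2, 0, 0], "gripper": 0},
    {"rot": [0, 0, 0], "travel": [-0.2, 0, 0], "gripper": 0},
    {"rot": [0, 0, 0], "travel": [-0.25, 0, 0], "gripper": 0},
    {"rot": [0, 0, 0], "travel": [-0.25, 0, 0], "gripper": 0},
  ],
)

```text
t: 13.78
position: [0.4948, -0.3524, 0.1439]
tcp_rot: [[-0.064, -0.998, 0.0], [-0.998, 0.064, -0.0], [0.0, -0.0, -1.0]]
contact_force: [-0.2, -1.1, 0.4]
width: 0.0438
grip_force: 0.2
```

```bash
python3 -c "
from plan import *
go((0,57,.145),psi_t=176.4)
g=get_image('top')
for r in regions_of('top','tip_carton')[:1]:
  v,u=np.nonzero(r['mask']);print(r['p'],r['extent'],cv2.minAreaRect(np.c_[u,v].astype(np.float32)))
  l,t,w,h=r['extent'];
  for uu in(l,l+w):print(wt(at(g,uu,t+h/2,.121)))"
```

```text
t 13.78 track [  -0.  -151.6] z 0.1439 psi 176.3 tilt [ 0.0003 -0.0001] F [-0.2 -1.1  0.4] w 0.0438 j6 0.29
rot z total -0.01
leg total [-6.95  0.   -0.04] n 7 each [-0.993  0.    -0.005]
0.82 [373.8, 270.1, 63.1, 33.4] ((405.12176513671875, 286.5330810546875), (63.88465118408203, 30.197792053222656), 1.1691392660140991)
[-24.56008255 -41.63933303]
[ -20.94964254 -124.04765361]
```

Call:
arm_command(
  increments=[
    {"rot": [0, 0, 0], "travel": [-0.3, 0, 0], "gripper": 0},
    {"rot": [0, 0, 0], "travel": [-0.3, 0, 0], "gripper": 0},
    {"rot": [0, 0, 0], "travel": [-0.3, 0, 0], "gripper": 0},
    {"rot": [0, 0, 0], "travel": [-0.3, 0, 0], "gripper": 0},
    {"rot": [0, 0, 0], "travel": [-0.3, 0, 0], "gripper": 0},
    {"rot": [0, 0, 0], "travel": [-0.3, 0, 0], "gripper": 0},
    {"rot": [0, 0, 0], "travel": [-0.3, 0, 0], "gripper": 0},
    {"rot": [0, 0, 0], "travel": [-0.3, 0, 0], "gripper": 0},
    {"rot": [0, 0, 0], "travel": [-0.3, 0, 0], "gripper": 0},
    {"rot": [0, 0, 0], "travel": [-0.3, 0, 0], "gripper": 0},
  ],
)

```text
t: 15.12
position: [0.5005, -0.2624, 0.1437]
tcp_rot: [[-0.064, -0.998, -0.0], [-0.998, 0.064, 0.0], [-0.0, 0.0, -1.0]]
contact_force: [0.6, 0.1, 0.5]
width: 0.0433
grip_force: 0.2
```

Call:
arm_command(
  increments=[
    {"rot": [0, 0, 0], "travel": [-0.3, 0, 0], "gripper": 0},
    {"rot": [0, 0, 0], "travel": [-0.3, 0, 0], "gripper": 0},
    {"rot": [0, 0, 0], "travel": [-0.3, 0, 0], "gripper": 0},
    {"rot": [0, 0, 0], "travel": [-0.3, 0, 0], "gripper": 0},
    {"rot": [0, 0, 0], "travel": [-0.3, 0, 0], "gripper": 0},
  ],
)

```text
t: 15.75
position: [0.5034, -0.2175, 0.1438]
tcp_rot: [[-0.064, -0.998, 0.0], [-0.998, 0.064, -0.0], [0.0, -0.0, -1.0]]
contact_force: [-1.0, -0.2, 0.1]
width: 0.0438
grip_force: 0.2
```

```bash
python3 -c "
from plan import *
go((0,57,.145),psi_t=176.4)
g=get_image('top');crop(g,195,170,200,150,4,'pics/c6.png')"
```

```text
t 15.75 track [  0.1 -16.4] z 0.1438 psi 176.3 tilt [ 0. -0.] F [-1.  -0.2  0.1] w 0.0438 j6 0.05
rot z total -0.01
leg total [-2.45  0.   -0.04] n 3 each [-0.816  0.001 -0.014]
```

View pics/c6.png

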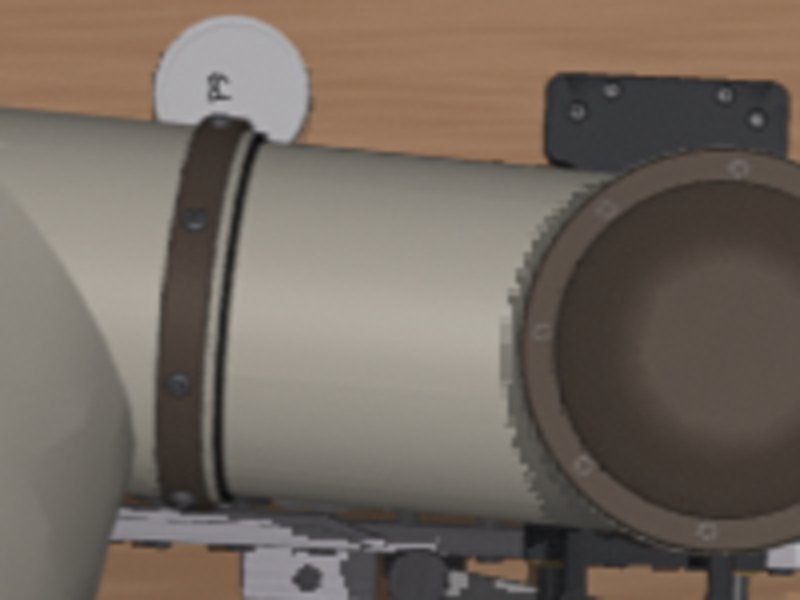

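The arm hides the box in this view, but contact forces are low, so I keep going.

Call:
arm_command(
  increments=[
    {"rot": [0, 0, 0], "travel": [-0.25, 0, 0], "gripper": 0},
    {"rot": [0, 0, 0], "travel": [-0.25, 0, 0], "gripper": 0},
    {"rot": [0, 0, 0], "travel": [-0.25, 0, 0], "gripper": 0},
    {"rot": [0, 0, 0], "travel": [-0.25, 0, 0], "gripper": 0},
    {"rot": [0, 0, 0], "travel": [-0.25, 0, 0], "gripper": 0},
    {"rot": [0, 0, 0], "travel": [-0.25, 0, 0], "gripper": 0},
    {"rot": [0, 0, 0], "travel": [-0.25, 0, 0], "gripper": 0},
    {"rot": [0, 0, 0], "travel": [-0.25, 0, 0], "gripper": 0},
  ],
)

```text
t: 16.8
position: [0.5072, -0.1577, 0.1437]
tcp_rot: [[-0.064, -0.998, -0.0], [-0.998, 0.064, 0.0], [-0.0, 0.0, -1.0]]
contact_force: [-0.3, 0.5, 0.8]
width: 0.0433
grip_force: 0.2
```

Call:
arm_command(
  increments=[
    {"rot": [0, 0, 0], "travel": [-0.1, 0, 0], "gripper": 0},
    {"rot": [0, 0, 0], "travel": [-0.1, 0, 0], "gripper": 0},
    {"rot": [0, 0, 0], "travel": [-0.1, 0, 0], "gripper": 0},
    {"rot": [0, 0, 0], "travel": [-0.1, 0, 0], "gripper": 0},
  ],
)

```text
t: 17.3
position: [0.5071, -0.1467, 0.1437]
tcp_rot: [[-0.063, -0.998, -0.003], [-0.998, 0.063, -0.001], [0.001, 0.003, -1.0]]
contact_force: [-3.5, -6.4, 1.3]
width: 0.0435
grip_force: 3.2
```

```bash
python3 -c "
from plan import *
go((0,59,.145))
g=get_image('scene');print(regions_of('scene','tip_carton')[:1])"|head -8
```

```text
t 17.3 track [-0.7 54.5] z 0.1437 psi 176.4 tilt [-0.0027 -0.0009] F [-3.5 -6.4  1.3] w 0.0435 j6 -0.09
leg total [-0.15 -0.02 -0.04] n 1 each [-0.15  -0.022 -0.044]
[{'extent': [217.0, 178.0, 83.6, 73.0], 'p': 0.9, 'mask': array([[False, False, False, ..., False, False, False],
       [False, False, False, ..., False, False, False],
       [False, False, False, ..., False, False, False],
       ...,
       [False, False, False, ..., False, False, False],
       [False, False, False, ..., False, False, False],
```

Call:
arm_command(
  increments=[
    {"rot": [0, 0, 0], "travel": [-0.06, 0, 0], "gripper": 0},
    {"rot": [0, 0, 0], "travel": [-0.06, 0, 0], "gripper": 0},
    {"rot": [0, 0, 0], "travel": [0, 0, 0], "gripper": 0},
  ],
)

```text
t: 17.77
position: [0.5068, -0.1459, 0.1439]
tcp_rot: [[-0.063, -0.998, -0.004], [-0.998, 0.063, -0.005], [0.005, 0.003, -1.0]]
contact_force: [-3.1, -18.8, 0.7]
width: 0.0436
grip_force: 9.1
```

```bash
python3 -c "
from plan import *
go((0,59,.145))
g=get_image('scene');crop(g,190,130,200,150,4,'pics/c7.png')"
```

```text
t 17.77 track [-0.9 55.2] z 0.1439 psi 176.4 tilt [-0.0037 -0.0045] F [ -3.1 -18.8   0.7] w 0.0436 j6 -0.1
leg total [-0.13 -0.03 -0.04] n 1 each [-0.126 -0.031 -0.037]
```

View pics/c7.png

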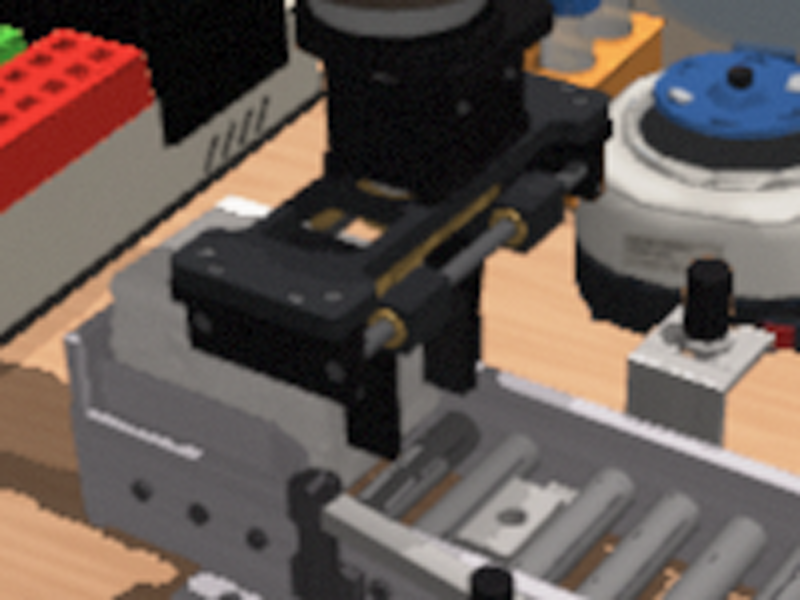

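Call:
arm_command(
  increments=[
    {"rot": [0, 0, 0], "travel": [0.3, 0, 0], "gripper": 0},
    {"rot": [0, 0, 0], "travel": [0.5, 0, 0], "gripper": 0},
    {"rot": [0, 0, 0], "travel": [0.5, 0, 0], "gripper": 0},
    {"rot": [0, 0, 0], "travel": [0, 0, -0.9], "gripper": 0},
    {"rot": [0, 0, 0], "travel": [0, 0, -0.9], "gripper": 0},
    {"rot": [0, 0, 0], "travel": [0, 0, -0.9], "gripper": 0},
    {"rot": [0, 0, 0], "travel": [0, 0, -0.7], "gripper": 0},
  ],
)

```text
t: 18.7
position: [0.506, -0.1821, 0.2471]
tcp_rot: [[-0.064, -0.998, 0.002], [-0.998, 0.064, 0.0], [-0.0, -0.002, -1.0]]
contact_force: [-0.3, -0.1, -0.1]
width: 0.0437
grip_force: 0.0
```

```bash
python3 -c "
from plan import *
print(wt([.3946,-.2427]))
go((-107,-48.5,.245),(-107,-48.5,.16))
go((-107,-48.5,.245),(-107,-48.5,.16),psi_t=155.8)"
```

```text
[-106.88266671  -48.38125212]
t 18.7 track [ 0.5 19.1] z 0.2471 psi 176.3 tilt [0.0017 0.0001] F [-0.3 -0.1 -0.1] w 0.0437 j6 -0.02
leg total [2.26 3.58 0.07] n 4 each [0.565 0.895 0.017]
leg total [0.   0.   2.83] n 3 each [0.    0.    0.944]
t 18.7 track [ 0.5 19.1] z 0.2471 psi 176.3 tilt [0.0017 0.0001] F [-0.3 -0.1 -0.1] w 0.0437 j6 -0.02
rot z total 3.58
leg total [3.37 2.56 0.07] n 4 each [0.842 0.64  0.017]
leg total [0.   0.   2.83] n 3 each [0.    0.    0.944]
```

Call:
arm_command(
  increments=[
    {"rot": [0, 0, 0], "travel": [0.56, 0.9, 0], "gripper": 0},
    {"rot": [0, 0, 0], "travel": [0.57, 0.9, 0], "gripper": 0},
    {"rot": [0, 0, 0], "travel": [0.57, 0.89, 0], "gripper": 0},
    {"rot": [0, 0, 0], "travel": [0.57, 0.89, 0.07], "gripper": 0},
    {"rot": [0, 0, 0.9], "travel": [0, 0, 0], "gripper": 0},
    {"rot": [0, 0, 0.9], "travel": [0, 0, 0], "gripper": 0},
    {"rot": [0, 0, 0.9], "travel": [0, 0, 0], "gripper": 0},
    {"rot": [0, 0, 0.88], "travel": [0, 0, 0], "gripper": 0},
  ],
)

```text
t: 19.7
position: [0.3941, -0.2431, 0.2438]
tcp_rot: [[-0.413, -0.911, 0.001], [-0.911, 0.413, 0.0], [-0.0, -0.001, -1.0]]
contact_force: [0.3, -0.2, -0.5]
width: 0.0434
grip_force: 0.0
```

```bash
python3 -c "
from plan import *
go((-107,-49,.16),psi_t=155.8)
g=get_image('top');crop(g,195,170,200,150,4,'pics/c8.png')"
```

```text
t 19.7 track [-107.3  -48.8] z 0.2438 psi 155.6 tilt [0.0007 0.0002] F [ 0.3 -0.2 -0.5] w 0.0434 j6 -0.22
rot z total -0.03
leg total [ 0.   -0.01  2.79] n 3 each [ 0.001 -0.004  0.931]
```

View pics/c8.png

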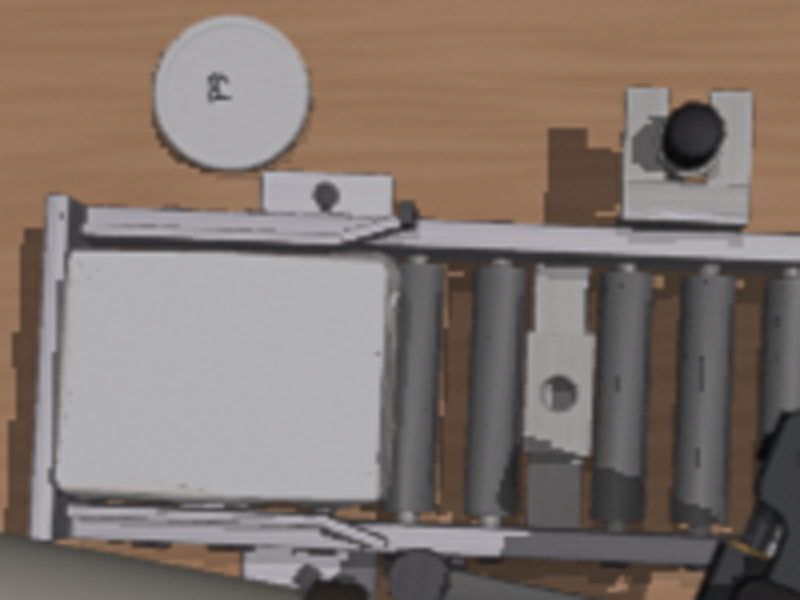

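Call:
arm_command(
  increments=[
    {"rot": [0, 0, 0], "travel": [0, 0, 0.7], "gripper": 0},
    {"rot": [0, 0, 0], "travel": [0, 0, 0.7], "gripper": 0},
    {"rot": [0, 0, 0], "travel": [0, 0, 0.7], "gripper": 0},
    {"rot": [0, 0, 0], "travel": [0, 0, 0.7], "gripper": -0.2},
    {"rot": [0, 0, 0], "travel": [0, 0, 0], "gripper": -0.4},
    {"rot": [0, 0, 0], "travel": [0, 0, 0], "gripper": -0.4},
    {"rot": [0, 0, 0], "travel": [0, 0, 0], "gripper": -0.4},
  ],
)

```text
t: 20.62
position: [0.3947, -0.2429, 0.1606]
tcp_rot: [[-0.409, -0.912, 0.002], [-0.912, 0.409, -0.001], [-0.0, -0.002, -1.0]]
contact_force: [-0.1, 0.4, -0.3]
width: 0.0266
grip_force: 0.0
```

```bash
python3 -c "
from plan import *
go()
g=get_image('top');c=lambda u,v:((u+.5)/4+194.5,(v+.5)/4+169.5)
for u,v in((69,260),(59,480),(390,265),(383,490),(400,375)):print(wt(at(g,*c(u,v),.121)).round(1))
print('stop',wt(at(g,*c(70,260),.098)),wt(at(g,*c(54,520),.098)),'pin',wt(at(g,*c(692,133),.126)))
I=g['image'].astype(int)
for y in(245,260,275):print(I[y,200:222].sum(1)//3)"
```

```text
t 20.62 track [-106.7  -48.6] z 0.1606 psi 155.8 tilt [ 0.0021 -0.0006] F [-0.1  0.4 -0.3] w 0.0266 j6 -0.22
[ 34.9 174.6]
[-37.7 174. ]
[37.7 68.4]
[-36.3  67.3]
[ 1.6 63.5]
stop [ 36.59491038 178.47560282] [-51.59374542 179.18610178] pin [ 84.99769816 -28.93494179]
[ 76  70  72  72  74 103 156 164 161 105  95 134 169 173 175 176 176 176
 176 175 176 176]
[ 68  70  69  70  95 152 164 161 104  96 137 167 173 175 176 176 176 175
 176 176 176 175]
[ 71  72  71  85 142 163 171 165 109 126 166 171 176 176 176 175 177 176
 175 176 175 175]
```

```bash
cat > edge.py <<'E'
from plan import *
g=get_image('top');I=cv2.GaussianBlur(g['image'],(1,5),0).astype(float).mean(2)
def cr(v,a,b,th,up):
    r=I[v]
    for u in range(a,b):
        if (r[u]<th<=r[u+1]) if up else (r[u]>th>=r[u+1]): return u+(th-r[u])/(r[u+1]-r[u])
S,F,B=[],[],[]
for v in range(238,288,2):
    a=cr(v,200,215,115,True); 
    if a is None: continue
    s=cr(v,int(a)+1,216,135,False); f=s and cr(v,int(s)+1,220,135,True)
    b=cr(v,280,300,140,False)
    if s:S.append(wt(at(g,s,v,.098)))
    if f:F.append(wt(at(g,f,v,.121)))
    if b:B.append(wt(at(g,b,v,.121)))
for n,L in zip("stop front back".split(),(S,F,B)):
    L=np.array(L);k=np.polyfit(L[:,0],L[:,1],1);print(n,len(L),"y at x=0",k[1].round(2),"slope",k[0].round(4),"res",np.std(L[:,1]-np.polyval(k,L[:,0])).round(2))
E
python3 edge.py
```

```text
stop 25 y at x=0 182.11 slope 0.0137 res 0.56
front 25 y at x=0 175.14 slope -0.0064 res 0.11
back 25 y at x=0 69.58 slope -0.0067 res 0.16
```

Call:
arm_command(
  increments=[
    {"rot": [0, 0, -0.5], "travel": [0, -0.18, 0], "gripper": -0.4},
    {"rot": [0, 0, -0.95], "travel": [-0.017, -0.36, 0], "gripper": -0.4},
    {"rot": [0, 0, -0.95], "travel": [-0.017, -0.36, 0], "gripper": -0.4},
    {"rot": [0, 0, -0.95], "travel": [-0.017, -0.36, 0], "gripper": -0.4},
    {"rot": [0, 0, -0.95], "travel": [-0.017, -0.36, 0], "gripper": -0.4},
    {"rot": [0, 0, -0.95], "travel": [-0.017, -0.36, 0], "gripper": -0.4},
  ],
)

```text
t: 21.48
position: [0.4524, -0.2522, 0.16]
tcp_rot: [[0.106, -0.994, 0.0], [-0.994, -0.106, -0.0], [0.0, -0.0, -1.0]]
contact_force: [-1.0, 0.1, -0.3]
width: 0.0256
grip_force: 0.2
```

```bash
cat > arc.py <<'E'
from plan import *
o,p,R=st();t=wt(p)-[-67.5,56];print("r",np.hypot(*t).round(1),"phi",np.arctan2(t[1],t[0]).round(3),"psi-180-tangent",(psi(R)-np.pi-TA-np.pi/2-np.arctan2(t[1],t[0])+np.pi)%(2*np.pi)-np.pi)
F=R.T@np.array(o["contact_force"]);print("F tool",F.round(1),"z",p[2],"tr",wt(p).round(1),"w",o["width"])
E
python3 arc.py
```

```text
r 111.9 phi -1.401 psi-180-tangent -0.0006762652696998828
F tool [-0.2  1.   0.3] z 0.16001074169941043 tr [-48.6 -54.3] w 0.025575113461843452
```

Call:
arm_command(
  increments=[
    {"rot": [0, 0, -0.95], "travel": [-0.017, -0.36, 0], "gripper": -0.58},
    {"rot": [0, 0, -0.95], "travel": [-0.017, -0.36, 0], "gripper": -0.58},
    {"rot": [0, 0, -0.95], "travel": [-0.017, -0.36, 0], "gripper": -0.58},
    {"rot": [0, 0, -0.95], "travel": [-0.017, -0.36, 0], "gripper": -0.58},
    {"rot": [0, 0, -0.95], "travel": [-0.017, -0.36, 0], "gripper": -0.58},
    {"rot": [0, 0, -0.95], "travel": [-0.017, -0.36, 0], "gripper": -0.58},
    {"rot": [0, 0, -0.95], "travel": [-0.017, -0.36, 0], "gripper": -0.58},
    {"rot": [0, 0, -0.95], "travel": [-0.017, -0.36, 0], "gripper": -0.58},
    {"rot": [0, 0, -0.95], "travel": [-0.017, -0.36, 0], "gripper": -0.58},
    {"rot": [0, 0, -0.95], "travel": [-0.017, -0.36, 0], "gripper": -0.58},
  ],
)

```text
t: 22.72
position: [0.5395, -0.195, 0.16]
tcp_rot: [[0.871, -0.492, -0.0], [-0.492, -0.871, -0.0], [-0.0, 0.0, -1.0]]
contact_force: [-1.3, 0.4, -0.3]
width: 0.0183
grip_force: 0.2
```

```bash
python3 arc.py
```

```text
r 112.8 phi -0.437 psi-180-tangent -0.015079930308692369
F tool [-1.3  0.3  0.3] z 0.15995115086332445 tr [34.7  8.3] w 0.01828174428409527
```

Call:
arm_command(
  increments=[
    {"rot": [0, 0, -0.7], "travel": [-0.01, -0.27, 0], "gripper": -0.58},
    {"rot": [0, 0, -0.7], "travel": [-0.01, -0.27, 0], "gripper": -0.58},
    {"rot": [0, 0, -0.5], "travel": [-0.007, -0.19, 0], "gripper": -0.58},
    {"rot": [0, 0, -0.2], "travel": [0, -0.08, 0], "gripper": -0.58},
  ],
)

```text
t: 23.22
position: [0.5491, -0.1727, 0.16]
tcp_rot: [[0.953, -0.302, 0.0], [-0.302, -0.953, -0.0], [0.0, -0.0, -1.0]]
contact_force: [0.2, -0.4, -0.3]
width: 0.018
grip_force: 0.1
```

```bash
python3 arc.py
```

```text
r 113.2 phi -0.221 psi-180-tangent -0.022657305184146992
F tool [0.3 0.3 0.3] z 0.1599630262028229 tr [43.  31.1] w 0.01801246177730213
```

Call:
arm_command(
  increments=[
    {"rot": [0, 0, 0], "travel": [0, -0.06, 0], "gripper": -0.58},
    {"rot": [0, 0, 0], "travel": [0, -0.05, 0], "gripper": -0.58},
    {"rot": [0, 0, 0], "travel": [0, 0, 0], "gripper": -0.58},
  ],
)

```text
t: 23.6
position: [0.55, -0.1702, 0.1598]
tcp_rot: [[0.953, -0.303, 0.0], [-0.303, -0.953, -0.001], [0.0, 0.001, -1.0]]
contact_force: [-1.5, -3.4, 0.8]
width: 0.0182
grip_force: 1.1
```

```bash
python3 arc.py
```

```text
r 113.4 phi -0.198 psi-180-tangent -0.047164606708789414
F tool [-0.4  3.7 -0.8] z 0.15983743019889174 tr [43.7 33.7] w 0.01821115610711432
```

Call:
arm_command(
  increments=[
    {"rot": [0, 0, 0], "travel": [0, -0.06, 0], "gripper": -0.58},
    {"rot": [0, 0, 0], "travel": [0, -0.05, 0], "gripper": -0.58},
    {"rot": [0, 0, 0], "travel": [0, 0, 0], "gripper": -0.58},
  ],
)

```text
t: 23.98
position: [0.5503, -0.1696, 0.1598]
tcp_rot: [[0.953, -0.303, -0.002], [-0.303, -0.953, -0.004], [-0.001, 0.004, -1.0]]
contact_force: [-1.3, -12.9, -0.6]
width: 0.0186
grip_force: 6.6
```

```bash
python3 arc.py
```

```text
r 113.5 phi -0.192 psi-180-tangent -0.053417177214154066
F tool [ 2.7 12.7  0.7] z 0.15983719694904008 tr [43.9 34.3] w 0.018634086687159268
```

Call:
arm_command(
  increments=[
    {"rot": [0, 0, 0], "travel": [0, 0.11, 0], "gripper": -0.45},
    {"rot": [0, 0, 0], "travel": [0, 0, 0], "gripper": -0.45},
    {"rot": [0, 0, 0], "travel": [0, 0, 0], "gripper": -0.45},
    {"rot": [0, 0, 0], "travel": [0, 0, -0.4], "gripper": -0.45},
    {"rot": [0, 0, 0], "travel": [0, 0, -0.8], "gripper": -0.45},
    {"rot": [0, 0, 0], "travel": [0, 0, -0.9], "gripper": -0.45},
    {"rot": [0, 0, 0], "travel": [0, 0, -0.9], "gripper": -0.45},
  ],
)

```text
t: 24.85
position: [0.5502, -0.1695, 0.2515]
tcp_rot: [[0.953, -0.302, 0.001], [-0.302, -0.953, -0.0], [0.001, -0.0, -1.0]]
contact_force: [0.6, -0.3, -0.4]
width: 0.0241
grip_force: 0.0
```

```bash
python3 -c "
from plan import *
go((-150,-150,.26),(-150,-200,.26))"; python3 arc.py
```

```text
t 24.85 track [43.9 34.4] z 0.2515 psi -107.6 tilt [ 0.0012 -0.    ] F [ 0.6 -0.3 -0.4] w 0.0241 j6 1.28
leg total [-4.78  7.53 -0.28] n 8 each [-0.598  0.941 -0.035]
leg total [ 0.4   1.62 -0.  ] n 2 each [ 0.202  0.809 -0.   ]
r 113.4 phi -0.192 psi-180-tangent -0.053015665641174436
F tool [0.7 0.1 0.4] z 0.2514863690975341 tr [43.9 34.4] w 0.024064610721410078
```

Call:
arm_command(
  increments=[
    {"rot": [0, 0, 0], "travel": [-0.6, 0.94, 0], "gripper": -0.4},
    {"rot": [0, 0, 0], "travel": [-0.6, 0.94, 0], "gripper": -0.4},
    {"rot": [0, 0, 0], "travel": [-0.6, 0.94, 0], "gripper": -0.4},
    {"rot": [0, 0, 0], "travel": [-0.6, 0.94, 0], "gripper": -0.4},
    {"rot": [0, 0, 0], "travel": [-0.6, 0.94, 0], "gripper": -0.4},
    {"rot": [0, 0, 0], "travel": [-0.6, 0.94, 0], "gripper": -0.4},
    {"rot": [0, 0, 0], "travel": [-0.6, 0.94, 0], "gripper": -0.4},
    {"rot": [0, 0, 0], "travel": [-0.6, 0.94, 0], "gripper": -0.4},
  ],
)

```text
t: 25.85
position: [0.3439, -0.3417, 0.2508]
tcp_rot: [[0.953, -0.302, 0.002], [-0.302, -0.953, -0.001], [0.002, 0.0, -1.0]]
contact_force: [0.1, -0.0, 0.4]
width: 0.0262
grip_force: 0.0
```

```bash
cat > chk.py <<'E'
from plan import *
g=get_image('top');I=g['image'].astype(int).sum(2)//3
# knob: dark blob near expected shut position
e=proj(g,[*tw(44,32),.114]);print('exp knob px',e.round(1))
m=np.zeros(I.shape,np.uint8);u,v=e.astype(int);m[v-14:v+15,u-14:u+15]=I[v-14:v+15,u-14:u+15]<35
n,l,s,c=cv2.connectedComponentsWithStats(m)
for i in range(1,n):
    if s[i,4]>20:
        k=wt(at(g,*c[i],.112));d=k-[-67.5,56];print('knob',k.round(1),s[i,4],'joint',(1.97+.212+np.arctan2(d[1],d[0])).round(3))
for t in('tip_carton','gate','stop_pin','marker','petri','syringe'):
    for r in regions_of('top',t)[:1]:
        v,u=np.nonzero(r['mask']);print(t,round(r['p'],2),r['extent'],u.mean().round(1),v.mean().round(1))
E
python3 chk.py; python3 edge.py
```

```text
exp knob px [320.  232.8]
knob [39.7 33.1] 28 joint 1.971
tip_carton 0.73 [211.4, 231.6, 84.2, 66.8] 251.4 263.8
gate 0.57 [296.8, 225.4, 28.9, 77.8] 305.9 256.1
stop_pin 0.63 [356.5, 196.1, 23.4, 17.3] 366.9 204.9
marker 0.75 [415.1, 339.5, 53.9, 7.1] 443.4 343.0
petri 0.67 [232.0, 170.7, 42.0, 44.8] 253.2 193.2
syringe 0.97 [413.2, 195.8, 58.5, 16.5] 441.9 205.6
stop 25 y at x=0 182.2 slope 0.0141 res 0.56
front 25 y at x=0 175.04 slope -0.0067 res 0.11
back 25 y at x=0 69.67 slope -0.0059 res 0.17
```

```bash
python3 -c "
from station import order
print(order.close_job())"
```

```text
the job is handed in; nothing more can be done
None
```

The job is handed in: the pin hangs upright in the fork, the gate is shut on its stop (about 1.97 rad), and the box stopped hard at about 19 N in the bay, though the camera puts it about 1 mm short of the nominal home point, within calibration error; no verdict came back.

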